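Restock the blood-grouping bench rack in matching order

ROBOT

A 6-joint arm with a two-finger parallel gripper is mounted at the origin on a cart in front of the work surface, level with it; the furniture and walls round the work are solid. World frame = base frame: x ahead of the robot, y to its left, z up, the work surface at z = 0. Lengths are in mm, angles in rad, forces in N, time in s.
With the tool pointing down it reaches from about 375 to 925 mm from the base axis. Payload 5.7 kg.
Tool frame: the origin (TCP) lies at the very end of the fingers, on their centre line; the grasp point (between the pads) lies manip.grip_depth behind it (manip.grip_depth is the distance from the TCP to the grasp point, in mm); x points along the fingers, y is the direction in which the jaws open and shut, and the axes are right-handed (so a half turn about x gives the same grasp; the last joint's range is limited). The gripper opens to 85 mm and grips with 20 to 120 N. Pads are 22 mm wide; open, the fingers measure 114 mm over their backs; the gripper's body (76 mm by 85 mm) begins 54 mm behind the grasp point. The pads swing forward as they close: fully open they stand 13 mm farther back than shut.
Start: joints at [-1.225, 0.359, 1.51, -0, 1.272, -0.115], TCP at [266.78, -537.394, 231.267] pointing down, gripper open.
Joint ranges: [-2.97, 2.97], [-1.01, 2.36], [0.21, 2.38], [-0.96, 4.11], [0.2, 2.71], [-2.98, 2.98]. Speed limits (rad/s): [2.39, 2.39, 3.14, 3.14, 3.14, 3.14].

INTERFACE

Orientations are given as a unit quaternion [x, y, z, w].
In Python, from plant import telemetry, cams, manip gives the robot as it stands.
- The arm moves only by the shell command python3 -m jog 'ROWS' [OPENING] [FORCE]. ROWS is a JSON object of lists of equal length, an entry for each row: "travel": the shift along the tool's x, y, z in cm, a list of three; "angular": the turn, a rotation vector about the tool's x, y, z in rad, a list of three. In form: {"travel": [[dx, dy, dz], ...], "angular": [[rx, ry, rz], ...]}. A call has 1 to 8 rows; each row shifts and turns the commanded pose from where the row before left it, along the tool's axes as they then stand; what a row does not reach is not made up. A row lasts 1/10 s, in which the tool goes at most 50 mm and 8.59 degrees, less where a joint would pass 70% of its speed; a pose out of reach is approached as far as the arm can. A call is refused whole if a number of a shift passes 5 or a number of a turn 0.15, either way. A call with a gripper value outside its range is refused whole. OPENING is the closure in counts, from 0 (fully open) to 255 (shut), set as the call begins (- or left out, the last holds). The fingers move at their own pace and stop on an object; FORCE is the grip in N (left out, the last holds). Time passes only in rows, so rows that do not move let the fingers close. It gives the time, the measured TCP pose, the force and the opening at its end, in the units of the state.
- telemetry.state(): the state, without advancing time (a new reading comes with each control period).
- cams.snapshot(name): name is "side" or "top"; returns the picture (420x560x3 uint8, red, green, blue); there is no depth.
- cams.camera_info(name): a dict with "fx", "fy", "cx", "cy" (pixels), "k1" (the pictures are not rectified: a ray, as slopes to the right and down, at radius r is drawn at 1 + k1 r^2 times it, then the intrinsics apply), "xyz" and "attitude" of the camera in the world. Camera axes: x right, y down, z forward; pixel columns grow to the right and rows downward; lengths in mm; the calibration is good to about 2 mm. A picture is of the moment at which its call begins. camera_info takes no time and is no camera call.
- manip.sign_off(): hands the job in, once; it reports no verdict.
Trained networks look in the newest picture that a camera, given by its name, has taken for a name from the list of things; names that differ only in an ending like _2 or _b are one class to them, and where a whole thing is asked for, a point or a joint stands for the part that bears it (a point fixed in the world has none). Each returns a list of dicts, best first, with "p" (0 to 1); they miss things now and then, are a little off and sometimes report something else, mostly with a low value. They report only what shows in the picture. A call takes as long as a camera call.
- cams.outline_of(thing, camera): "region" (420x560 bool, what is visible of it) and "centre" ([row, column] in pixels, amid what is visible of it).
The state is a dict: "time_s": time; "q": joint angles; "joint_velocities": joint speeds; "joint_torque": joint torques, N m; "tcp_pos": TCP position; "orientation": TCP orientation; "wrist_force": force on the tool from outside, world axes, zero at the start; "torque": the same for the moment, N m; "finger_gap": opening from 0.0 (shut) to 1.0 (fully open).
Only numpy, scipy, OpenCV 4.12 (cv2) and the standard library are available. Lean on these libraries where they do the work, as an engineer would, in place of code of your own. Each camera call takes 0.05 s, during which the arm holds its last target.

TASK

The four fresh reagent dropper bottles have come up from the cold store in the black stock rack, in no particular order; move them to the empty rear step of the grey working rack, so that each stands upright in the compartment straight behind the bottle in use with the same cap colour and the rear row runs in the same order as the front row. Leave the bottles in use standing where they are, and set the fresh ones down without dropping them or tipping them over.

Things in the scene. Friction and masses are not known exactly. Their poses are not given: they have to be found in the camera images.
- fresh_red_mid (a point): the fresh red-capped dropper bottle, which starts in the black stock rack: white round body 24 mm across and 46 mm high, above it a tapering red cap up to 15.4 mm across; 68 mm high in all, about 30 g. The point is its centre, 34 mm above its base; z is up along the bottle. Best gripped by the white body.
- fresh_blue_mid (a point): the fresh blue-capped dropper bottle, which starts in the black stock rack: white round body 24 mm across and 46 mm high, above it a tapering blue cap up to 15.4 mm across; 68 mm high in all, about 30 g. The point is its centre, 34 mm above its base; z is up along the bottle. Best gripped by the white body.
- fresh_green_mid (a point): the fresh green-capped dropper bottle, which starts in the black stock rack: white round body 24 mm across and 46 mm high, above it a tapering green cap up to 15.4 mm across; 68 mm high in all, about 30 g. The point is its centre, 34 mm above its base; z is up along the bottle. Best gripped by the white body.
- fresh_yellow_mid (a point): the fresh yellow-capped dropper bottle, which starts in the black stock rack: white round body 24 mm across and 46 mm high, above it a tapering yellow cap up to 15.4 mm across; 68 mm high in all, about 30 g. The point is its centre, 34 mm above its base; z is up along the bottle. Best gripped by the white body.
- open_red_mid (a point): the red-capped dropper bottle already in use, which stands in the front (nearer the robot) step of the grey working rack; same shape and size as the fresh red one. The point is its centre, 34 mm above its base.
- open_blue_mid (a point): the blue-capped dropper bottle already in use, which stands in the front (nearer the robot) step of the grey working rack; same shape and size as the fresh blue one. The point is its centre, 34 mm above its base.
- open_green_mid (a point): the green-capped dropper bottle already in use, which stands in the front (nearer the robot) step of the grey working rack; same shape and size as the fresh green one. The point is its centre, 34 mm above its base.
- open_yellow_mid (a point): the yellow-capped dropper bottle already in use, which stands in the front (nearer the robot) step of the grey working rack; same shape and size as the fresh yellow one. The point is its centre, 34 mm above its base.
- work_rack: fixed grey rack (paler floors), 112 x 195 mm, two steps of 4 compartments (51 x 45.5 mm inside). Origin: centre of underside, on the table; x points from front step to rear step (away from robot), y along the rows, z up. Compartment centres: front x -28, rear x +28, both at y -72, -24, +24, +72 mm. Floors at z 10 (front) and 26 mm (rear, empty at start); 2.5 mm walls rise 12 mm above the floors.
- stock_rack: fixed black rack, 56 x 195 mm, one row of 4 compartments (51 x 45.5 mm inside). Origin: centre of underside, on the table; x across the row, y along it, z up. Compartment centres: x 0, y -72, -24, +24, +72 mm; floor at z 10 mm, 2.5 mm walls up to z 22 mm. Each holds one fresh bottle at the start, colours in any order. Beware: a shelf 0.5 m above the table overhangs from world x = 0.585 m on.

How it is judged (in metres and radians):
At the end, for the whole second after the job is handed in: Each fresh bottle stands upright (within 7 degrees), released and at rest, in the rear compartment straight behind the same-coloured bottle in use (within 14 mm of its centre along the row, 18 mm across); the four bottles in use still stand upright in their front compartments (((y of fresh_red_mid in the frame of work_rack between -0.086 and -0.058 m and y of open_red_mid in the frame of work_rack between -0.086 and -0.058 m) or (y of fresh_red_mid in the frame of work_rack between -0.038 and -0.01 m and y of open_red_mid in the frame of work_rack between -0.038 and -0.01 m) or (y of fresh_red_mid in the frame of work_rack between 0.01 and 0.038 m and y of open_red_mid in the frame of work_rack between 0.01 and 0.038 m) or (y of fresh_red_mid in the frame of work_rack between 0.058 and 0.086 m and y of open_red_mid in the frame of work_rack between 0.058 and 0.086 m)) and x of fresh_red_mid in the frame of work_rack between 0.01 and 0.046 m and z of fresh_red_mid in the frame of work_rack between 0.054 and 0.066 m and x of open_red_mid in the frame of work_rack between -0.046 and -0.01 m and z of open_red_mid in the frame of work_rack between 0.038 and 0.05 m and angle between each of fresh_red_mid, open_red_mid, fresh_blue_mid, open_blue_mid, fresh_green_mid, open_green_mid, fresh_yellow_mid, open_yellow_mid's own z axis and vertical below 0.12 rad and linear speed of each of fresh_red, open_red, fresh_blue, open_blue, fresh_green, open_green, fresh_yellow, open_yellow below 0.02 m/s and ((y of fresh_blue_mid in the frame of work_rack between -0.086 and -0.058 m and y of open_blue_mid in the frame of work_rack between -0.086 and -0.058 m) or (y of fresh_blue_mid in the frame of work_rack between -0.038 and -0.01 m and y of open_blue_mid in the frame of work_rack between -0.038 and -0.01 m) or (y of fresh_blue_mid in the frame of work_rack between 0.01 and 0.038 m and y of open_blue_mid in the frame of work_rack between 0.01 and 0.038 m) or (y of fresh_blue_mid in the frame of work_rack between 0.058 and 0.086 m and y of open_blue_mid in the frame of work_rack between 0.058 and 0.086 m)) and x of fresh_blue_mid in the frame of work_rack between 0.01 and 0.046 m and z of fresh_blue_mid in the frame of work_rack between 0.054 and 0.066 m and x of open_blue_mid in the frame of work_rack between -0.046 and -0.01 m and z of open_blue_mid in the frame of work_rack between 0.038 and 0.05 m and ((y of fresh_green_mid in the frame of work_rack between -0.086 and -0.058 m and y of open_green_mid in the frame of work_rack between -0.086 and -0.058 m) or (y of fresh_green_mid in the frame of work_rack between -0.038 and -0.01 m and y of open_green_mid in the frame of work_rack between -0.038 and -0.01 m) or (y of fresh_green_mid in the frame of work_rack between 0.01 and 0.038 m and y of open_green_mid in the frame of work_rack between 0.01 and 0.038 m) or (y of fresh_green_mid in the frame of work_rack between 0.058 and 0.086 m and y of open_green_mid in the frame of work_rack between 0.058 and 0.086 m)) and x of fresh_green_mid in the frame of work_rack between 0.01 and 0.046 m and z of fresh_green_mid in the frame of work_rack between 0.054 and 0.066 m and x of open_green_mid in the frame of work_rack between -0.046 and -0.01 m and z of open_green_mid in the frame of work_rack between 0.038 and 0.05 m and ((y of fresh_yellow_mid in the frame of work_rack between -0.086 and -0.058 m and y of open_yellow_mid in the frame of work_rack between -0.086 and -0.058 m) or (y of fresh_yellow_mid in the frame of work_rack between -0.038 and -0.01 m and y of open_yellow_mid in the frame of work_rack between -0.038 and -0.01 m) or (y of fresh_yellow_mid in the frame of work_rack between 0.01 and 0.038 m and y of open_yellow_mid in the frame of work_rack between 0.01 and 0.038 m) or (y of fresh_yellow_mid in the frame of work_rack between 0.058 and 0.086 m and y of open_yellow_mid in the frame of work_rack between 0.058 and 0.086 m)) and x of fresh_yellow_mid in the frame of work_rack between 0.01 and 0.046 m and z of fresh_yellow_mid in the frame of work_rack between 0.054 and 0.066 m and x of open_yellow_mid in the frame of work_rack between -0.046 and -0.01 m and z of open_yellow_mid in the frame of work_rack between 0.038 and 0.05 m); the robot touches nothing.
It fails at once if a bottle in use was lifted, shifted from its place by more than 25 mm or tipped (distance of any of open_red_mid, open_blue_mid, open_green_mid, open_yellow_mid from where it was at the start of the episode above 0.025 m or angle between any of open_red_mid, open_blue_mid, open_green_mid, open_yellow_mid's own z axis and vertical above 0.6 rad).
It fails at once if a fresh bottle was tipped over (angle between any of fresh_red_mid, fresh_blue_mid, fresh_green_mid, fresh_yellow_mid's own z axis and vertical above 0.8 rad).
It fails at once if a fresh bottle was let fall from more than about 25 mm ((linear speed of fresh_red above 0.7 m/s and contact force between fresh_red and the fingers below 0.02 N) or (linear speed of fresh_blue above 0.7 m/s and contact force between fresh_blue and the fingers below 0.02 N) or (linear speed of fresh_green above 0.7 m/s and contact force between fresh_green and the fingers below 0.02 N) or (linear speed of fresh_yellow above 0.7 m/s and contact force between fresh_yellow and the fingers below 0.02 N)).
It also fails if it takes over 99 s, if anything falls off the work surface, if the arm or the gripper's body presses on something with over 40 N, if the wrist force passes 120 N, or if a joint passes its speed limit or range.

## Working session

There is one attempt and no reset: what is moved stays moved. The work goes in short steps, Python scripts to look and compute and a shell command to move; the robot and the scene stay as the last step left them, time stands still between calls to the robot, and variables do not carry over. Pictures are saved under pics/ and viewed, and the job is handed in when it is done.

```bash
ls; mkdir -p pics
python3 - <<'E'
from plant import telemetry,cams,manip
import cv2
print(telemetry.state()); print(manip.grip_depth)
for n in("side","top"):
    im=cams.snapshot(n); cv2.imwrite(f"pics/{n}0.png",im[:,:,::-1]); print(cams.camera_info(n))
E
```

```text
pics
{'time_s': 0.0, 'q': array([-1.22507589e+00,  3.59504181e-01,  1.51141435e+00, -2.02818226e-05,
        1.27250846e+00, -1.15087272e-01]), 'joint_velocities': array([-6.30375022e-04, -1.99395575e-03,  4.67391460e-04, -4.22519238e-05,
       -7.15853792e-04, -1.16652306e-03]), 'joint_torque': array([ 1.95168250e-03, -5.27609110e+01, -2.78621507e+01, -2.96625676e-04,
        1.31259364e-02,  1.03293067e-05]), 'tcp_pos': array([ 266.56727343, -536.7830508 ,  230.46096192]), 'orientation': array([-0.68833875, -0.16212792,  0.68850161, -0.16084104]), 'wrist_force': array([-0.31993456,  1.03285956, -0.58586457]), 'torque': array([ 0.00817438, -0.0092662 ,  0.02044254]), 'finger_gap': 0.9974093001916498}
18.700000000000003
{'fx': 546.2305809860552, 'fy': 546.2305809860552, 'cx': 285.98815334219796, 'cy': 209.84058336222736, 'k1': -0.1359272480544984, 'xyz': array([-156.85283337,  984.28486534,  576.06087704]), 'attitude': array([-0.2289168 ,  0.805942  , -0.52420257,  0.15253282])}
{'fx': 398.3376391975828, 'fy': 398.3376391975828, 'cx': 283.97089064227055, 'cy': 211.872182396069, 'k1': -0.03575269074556357, 'xyz': array([335.00385599,   5.05567907, 940.87175074]), 'attitude': array([ 0.70871552, -0.70325222,  0.03818115, -0.04124103])}
```

View pics/side0.png

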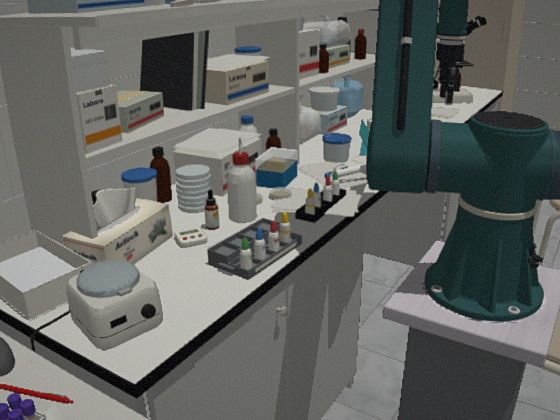

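View pics/top0.png

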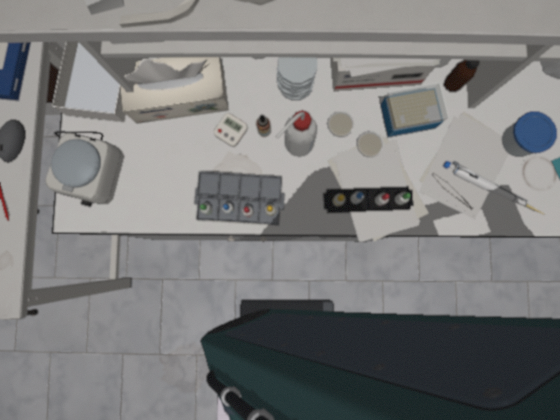

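```bash
cat > h.py <<'E'
import numpy as np, cv2
from plant import telemetry,cams,manip
from scipy.spatial.transform import Rotation as R
def K(c): return np.array([[c['fx'],0,c['cx']],[0,c['fy'],c['cy']],[0,0,1]])
def ray(c,rc):
    # distortion: single-coefficient radial
    p=cv2.undistortPoints(np.array([[[rc[1],rc[0]]]],float),K(c),np.array([c['k1'],0,0,0.]))[0,0]
    return R.from_quat(c['attitude']).apply([p[0],p[1],1])
def onz(c,rc,z):
    d=ray(c,rc); o=c['xyz']; return o+d*(z-o[2])/d[2]
def proj(c,P):
    M=R.from_quat(c['attitude']).as_matrix().T
    return cv2.projectPoints(np.atleast_2d(np.array(P,float)),cv2.Rodrigues(M)[0],-M@c['xyz'],K(c),np.array([c['k1'],0,0,0.]))[0][:,0]
E
python3 - <<'E'
from h import *
for n in("side","top"):
    c=cams.camera_info(n); 
    for t in ["work_rack","stock_rack"]+[a+"_"+k+"_mid" for a in("fresh","open") for k in("red","blue","green","yellow")]:
        for d in cams.outline_of(t,n)[:2]:
            r=d['region']; ys,xs=np.where(r)
            print(n,t,round(d['p'],2),np.round(d['centre'],1),xs.min(),xs.max(),ys.min(),ys.max(),np.round(onz(c,d['centre'],44)) )
E
```

```text
side work_rack 0.95 [250.3 251.4] 208 300 218 279 [435. 176.  44.]
side stock_rack 0.85 [210.  319.5] 294 345 187 222 [414. -78.  44.]
side fresh_red_mid 0.7 [187.6 323.8] 324 330 178 197 [ 475. -213.   44.]
side fresh_red_mid 0.59 [201.4 307.6] 305 314 188 213 [ 465. -109.   44.]
side fresh_blue_mid 0.73 [194.9 316. ] 313 319 183 206 [ 467. -157.   44.]
side fresh_blue_mid 0.38 [229.9 282. ] 279 290 213 241 [432.  62.  44.]
side fresh_green_mid 0.46 [182.9 333.7] 331 338 171 193 [ 468. -258.   44.]
side fresh_green_mid 0.23 [227.5 281. ] 279 289 213 241 [441.  52.  44.]
side fresh_yellow_mid 0.53 [202.4 307.9] 305 313 188 212 [ 461. -104.   44.]
side fresh_yellow_mid 0.5 [192.4 317.6] 313 319 184 204 [ 472. -175.   44.]
side open_red_mid 0.58 [234.8 276.8] 269 278 221 249 [429.  88.  44.]
side open_blue_mid 0.68 [247.2 259.8] 253 265 228 258 [428. 156.  44.]
side open_blue_mid 0.46 [202.9 305.5] 304 314 190 213 [464. -98.  44.]
side open_green_mid 0.54 [254.5 249.8] 240 251 238 269 [427. 193.  44.]
side open_yellow_mid 0.8 [227.  280.9] 278 289 212 241 [442.  50.  44.]
side open_yellow_mid 0.57 [202.9 306.7] 305 313 188 212 [ 462. -100.   44.]
top work_rack 0.87 [193.6 240.9] 195 283 171 224 [477. 108.  44.]
top stock_rack 0.61 [200.3 364.7] 322 413 185 213 [ 464. -174.   44.]
top fresh_blue_mid 0.66 [196.5 358.9] 351 363 191 201 [ 473. -161.   44.]
top fresh_green_mid 0.49 [193.4 401.6] 395 409 192 203 [ 481. -259.   44.]
top fresh_green_mid 0.37 [196.8 381.5] 375 387 193 204 [ 472. -213.   44.]
top open_green_mid 0.61 [208.1 207.6] 200 213 202 214 [444. 183.  44.]
top open_yellow_mid 0.51 [205.  269.8] 265 273 205 214 [452.  42.  44.]
```

Run:
```python
from h import *
t=cv2.imread("pics/top0.png")[165:235,185:425]; s=cv2.imread("pics/side0.png")[165:285,200:350]
cv2.imwrite("pics/topz.png",cv2.resize(t,None,fx=3.3,fy=3.3,interpolation=cv2.INTER_CUBIC))
cv2.imwrite("pics/sidez.png",cv2.resize(s,None,fx=5,fy=5,interpolation=cv2.INTER_CUBIC))
```

```text
(no output)
```

View pics/topz.png

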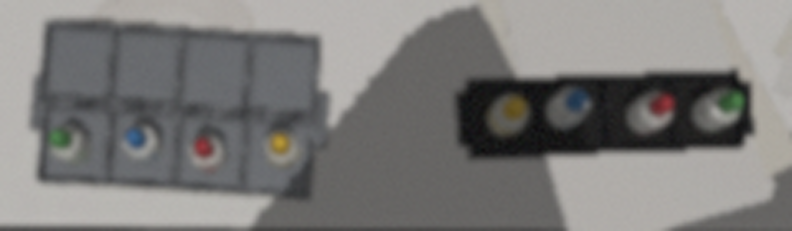

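View pics/sidez.png

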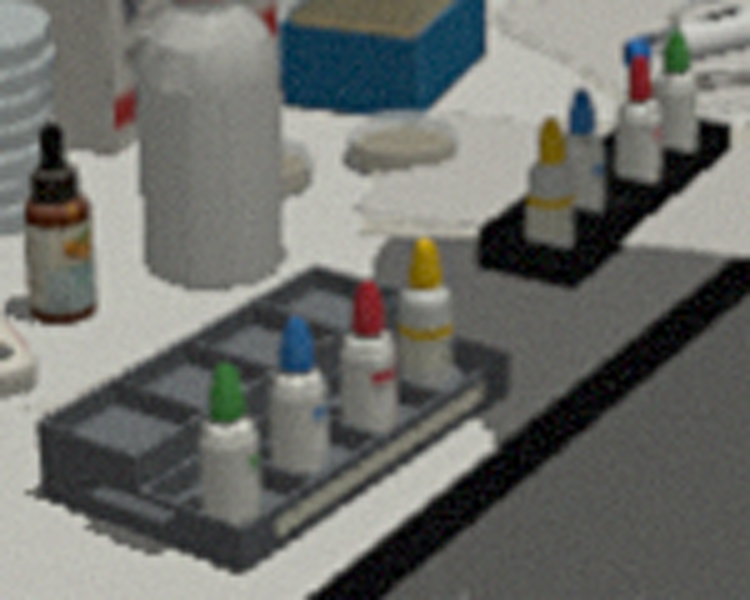

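```bash
cat > loc.py <<'E'
from h import *
from scipy.optimize import least_squares
c=cams.camera_info("top"); cs=cams.camera_info("side")
def full(p,s=3.3,o=(185,165)): return np.array([(p[0]+.5)/s-.5+o[0],(p[1]+.5)/s-.5+o[1]])
def fit(L,px,x0):
    L=np.array(L,float)
    def P(v):
        r=R.from_euler('z',v[2]); return r.apply(L)+[v[0],v[1],0]
    f=lambda v:(proj(c,P(v))-px).ravel()
    s=least_squares(f,x0); return s.x,np.round(s.fun,1)
w,e=fit([[56,97.5,38],[56,-97.5,38],[-56,97.5,22],[-56,-97.5,22]],np.array([full(p) for p in[(46,22),(319,37),(38,180),(308,197)]]),[470,108,0]); print("work",w,e)
s,e=fit([[28,97.5,22],[28,-97.5,22],[-28,97.5,22],[-28,-97.5,22]],np.array([full(p) for p in[(468,80),(742,72),(470,156),(750,145)]]),[470,-170,0]); print("stock",s,e)
def loc(im,im2,v,zf):
    pass
E
cat > caps.py <<'E'
from loc import *
import sys
def tri(p,q):
    o1,d1=c['xyz'],ray(c,p);o2,d2=cs['xyz'],ray(cs,q)
    A=np.zeros((3,3));b=np.zeros(3)
    for o,d in((o1,d1),(o2,d2)):
        d=d/np.linalg.norm(d);M=np.eye(3)-np.outer(d,d);A+=M;b+=M@o
    return np.linalg.solve(A,b)
def masks(im):
    h=cv2.cvtColor(im,cv2.COLOR_BGR2HSV).astype(int);H,S,V=h[...,0],h[...,1],h[...,2];g=(S>95)&(V>60)
    return dict(red=g&((H<8)|(H>170)),yellow=g&(H>18)&(H<32)&(S>130),green=g&(H>45)&(H<85),blue=g&(H>98)&(H<125))
def comps(m):
    n,l,st,ce=cv2.connectedComponentsWithStats(m.astype(np.uint8),connectivity=8)
    return [(ce[i][1],ce[i][0],st[i][4]) for i in range(1,n) if st[i][4]>=5]
def report(tn,sn):
    t=cv2.imread(tn);s_=cv2.imread(sn);mt,ms=masks(t),masks(s_)
    for k in mt:
        for a in comps(mt[k]):
            if not(165<a[0]<225 and 185<a[1]<425):continue
            p=onz(c,a[:2],67)
            best=[(abs(T[2]-70),T,b) for b in comps(ms[k]) if 165<b[0]<285 and 200<b[1]<350 for T in[tri(a[:2],b[:2])]
              if np.linalg.norm(T-onz(c,a[:2],T[2]))<8]
            print(k,np.round(a,1),"z67",np.round(p[:2]),"tri",[(np.round(T),b[2]) for _,T,b in sorted(best,key=lambda z:z[0])[:2]],
             "work",np.round(R.from_euler('z',-w[2]).apply(p-[w[0],w[1],0])[:2]),"stock",np.round(R.from_euler('z',-s[2]).apply(p-[s[0],s[1],0])[:2]))
if __name__=="__main__": report(sys.argv[1],sys.argv[2])
E
python3 caps.py pics/top0.png pics/side0.png
python3 - <<'E'
from loc import *
st=telemetry.state();print(R.from_quat(st['orientation']).as_matrix().round(3))
for y in(72,24,-24,-72):
    print(y,(R.from_euler('z',w[2]).apply([28,y,0])+[w[0],w[1],0]).round(1),(R.from_euler('z',w[2]).apply([-28,y,0])+[w[0],w[1],0]).round(1),(R.from_euler('z',s[2]).apply([0,y,0])+[s[0],s[1],0]).round(1))
# overlay in side
im=cv2.imread("pics/side0.png")
def draw(v,L,col):
    P=R.from_euler('z',v[2]).apply(np.array(L,float))+[v[0],v[1],0]
    q=proj(cs,P); cv2.polylines(im,[np.round(q*16).astype(int)],True,col,1,cv2.LINE_AA,4)
draw(w,[[56,97.5,38],[56,-97.5,38],[0,-97.5,38],[0,97.5,38]],(0,0,255));draw(w,[[0,97.5,22],[0,-97.5,22],[-56,-97.5,22],[-56,97.5,22]],(0,255,255))
draw(s,[[28,97.5,22],[28,-97.5,22],[-28,-97.5,22],[-28,97.5,22]],(0,0,255))
cv2.imwrite("pics/sideo.png",cv2.resize(im[165:285,200:350],None,fx=5,fy=5,interpolation=cv2.INTER_CUBIC))
E
```

```text
work [ 4.69978644e+02  1.15067404e+02 -5.34973209e-02] [-0.7 -0.5  0.6 -0.1 -0.9  0.3  1.   0.3]
stock [ 4.70567143e+02 -1.88217554e+02  4.27129580e-02] [ 0.1 -0.4  0.  -0.8  0.6  0.4 -0.7  0.8]
red [195.9 385.9  32. ] z67 [ 471. -217.] tri [(array([ 470., -219.,   63.]), np.int32(31))] work [  19. -331.] stock [ -1. -29.]
red [209.1 246.1  20. ] z67 [439.  93.] tri [(array([438.,  92.,  64.]), np.int32(60)), (array([436.,  93.,  34.]), np.int32(5))] work [-30. -24.] stock [-19. 282.]
yellow [197.1 340.8  22. ] z67 [ 468. -117.] tri [(array([ 466., -118.,   62.]), np.int32(37)), (array([ 471., -123.,   27.]), np.int32(12))] work [  10. -231.] stock [ 0. 72.]
yellow [207.9 269.4  17. ] z67 [442.  41.] tri [(array([441.,  41.,  64.]), np.int32(52)), (array([443.,  41.,  30.]), np.int32(18))] work [-24. -75.] stock [-18. 231.]
green [194.9 407.1  14. ] z67 [ 474. -264.] tri [(array([ 473., -267.,   62.]), np.int32(25))] work [  24. -379.] stock [ -0. -76.]
blue [194.9 359.4  21. ] z67 [ 473. -158.] tri [(array([ 472., -160.,   62.]), np.int32(28))] work [  17. -272.] stock [ 4. 30.]
blue [206.1 225.6  17. ] z67 [445. 139.] tri [(array([444., 138.,  64.]), np.int32(63))] work [-26.  22.] stock [-11. 328.]
work [ 4.69978644e+02  1.15067404e+02 -5.34973209e-02] [-0.7 -0.5  0.6 -0.1 -0.9  0.3  1.   0.3]
stock [ 4.70567143e+02 -1.88217554e+02  4.27129580e-02] [ 0.1 -0.4  0.  -0.8  0.6  0.4 -0.7  0.8]
[[-0.     0.445 -0.896]
 [ 0.    -0.896 -0.445]
 [-1.    -0.     0.   ]]
72 [501.8 185.5   0. ] [445.9 188.5   0. ] [ 467.5 -116.3    0. ]
24 [499.2 137.5   0. ] [443.3 140.5   0. ] [ 469.5 -164.2    0. ]
-24 [496.7  89.6   0. ] [440.7  92.6   0. ] [ 471.6 -212.2    0. ]
-72 [494.1  41.7   0. ] [438.2  44.7   0. ] [ 473.6 -260.2    0. ]
```

View pics/sideo.png

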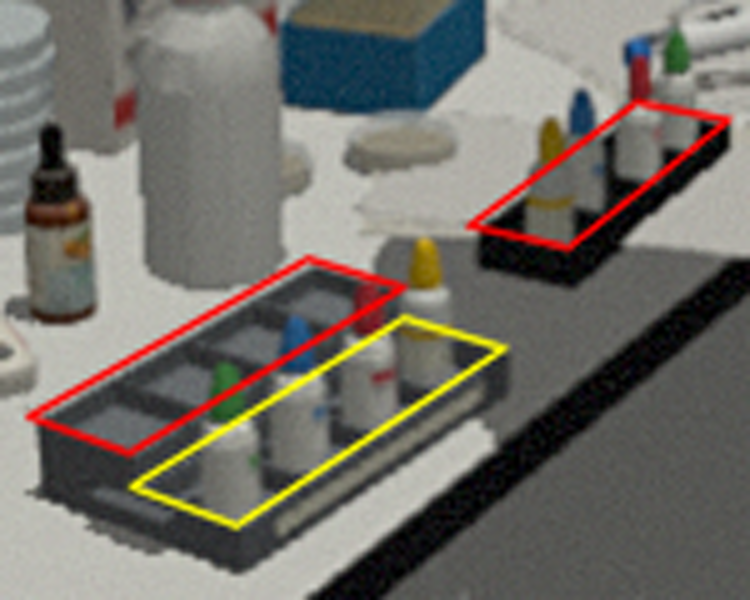

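```bash
python3 -m jog '{"travel":[[0,0,0],[0,0,0],[0,0,0],[0,0,0],[0,0,0],[0,0,0],[0,0,0],[0,0,0]],"angular":[[-0.139,0,0],[-0.139,0,0],[-0.139,0,0],[-0.139,0,0],[-0.139,0,0],[-0.139,0,0],[-0.139,0,0],[-0.139,0,0]]}' 90 40
python3 -m jog '{"travel":[[0,2.6,-3.4],[0,2.6,-3.4],[0,2.6,-3.4],[0,2.6,-3.4],[0,2.6,-3.4],[0,2.6,-3.4],[0,2.6,-3.4],[0,2.6,-3.4]],"angular":[[0,0,0],[0,0,0],[0,0,0],[0,0,0],[0,0,0],[0,0,0],[0,0,0],[0,0,0]]}'
python3 -m jog '{"travel":[[0,0,0],[0,0,0]],"angular":[[0,0,0],[0,0,0]]}'
python3 - <<'E'
from h import *
st=telemetry.state();print(R.from_quat(st['orientation']).as_matrix().round(3),st['q'].round(2))
for n in("side","top"): cv2.imwrite(f"pics/{n}1.png",cams.snapshot(n)[:,:,::-1])
E
```

```text
time_s: 1.9
tcp_pos: [266.8, -537.4, 231.2]
orientation: [0.498, 0.502, -0.498, 0.502]
wrist_force: [0.3, 0.5, 0.2]
finger_gap: 0.646
time_s: 2.7
tcp_pos: [475.2, -263.5, 231.5]
orientation: [0.5, 0.5, -0.499, 0.501]
wrist_force: [-0.2, -1.0, 0.1]
finger_gap: 0.649
time_s: 2.9
tcp_pos: [474.6, -264.3, 231.3]
orientation: [0.499, 0.501, -0.499, 0.501]
wrist_force: [-0.4, -0.5, -0.9]
finger_gap: 0.647
[[-0.     1.     0.005]
 [-0.     0.005 -1.   ]
 [-1.    -0.     0.   ]] [-0.63  0.28  1.63 -0.    1.23 -0.64]
```

Run:
```python
import cv2,numpy as np
a=cv2.imread("pics/top1.png")[120:300,300:500];b=cv2.imread("pics/side1.png")[80:260,250:450]
cv2.imwrite("pics/z1.png",cv2.resize(np.hstack([a,b]),None,fx=2,fy=2,interpolation=cv2.INTER_CUBIC))
```

```text
(no output)
```

View pics/z1.png

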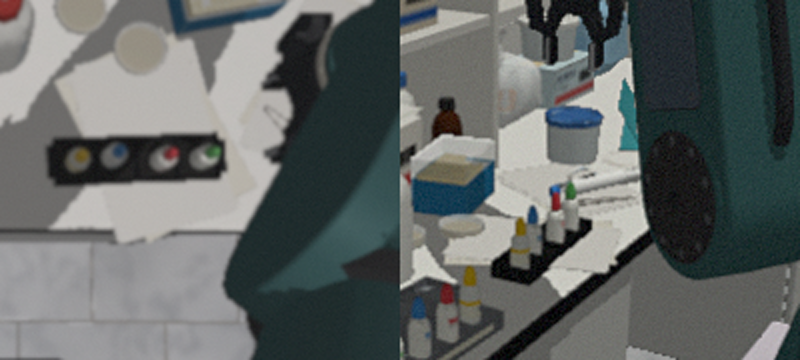

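```bash
python3 -m jog '{"travel":[[4,0,0],[4,0,0],[4,0,0],[2,0,0],[0,-0.1,0.1],[0,0,0],[0,0,0]],"angular":[[0,0,0],[0,0,0],[0,0,0],[0,0,0],[0,0,0],[0,0,0],[0,0,0]]}'
python3 - <<'E'
from h import *
for n in("side","top"): cv2.imwrite(f"pics/{n}2.png",cams.snapshot(n)[:,:,::-1])
a=cv2.imread("pics/top2.png")[120:300,300:500];b=cv2.imread("pics/side2.png")[100:280,270:470]
cv2.imwrite("pics/z2.png",cv2.resize(np.hstack([a,b]),None,fx=2,fy=2,interpolation=cv2.INTER_CUBIC))
E
```

```text
time_s: 3.7
tcp_pos: [474.0, -267.4, 92.8]
orientation: [0.5, 0.499, -0.5, 0.501]
wrist_force: [0.9, -0.3, -0.4]
finger_gap: 0.645
```

View pics/z2.png

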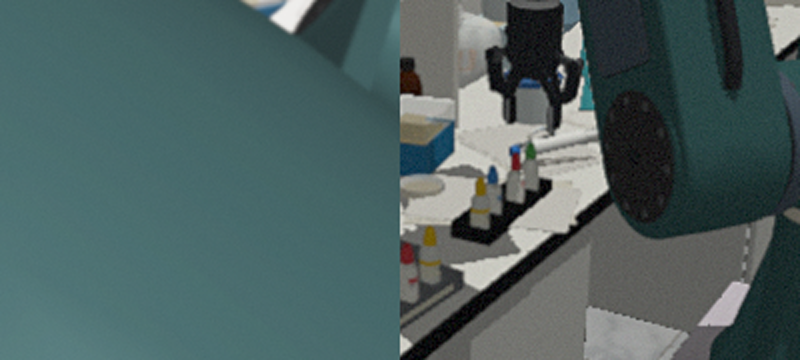

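```bash
python3 -m jog '{"travel":[[2,0,0],[2,0,0],[1.5,0,-0.1],[0.7,0,0],[0.5,0,0],[0,0,0]],"angular":[[0,0,0],[0,0,0],[0,0,0],[0,0,0],[0,0,0],[0,0,0]]}'
python3 -m jog '{"travel":[[0,0,0],[0,0,0],[0,0,0],[0,0,0],[0,0,0],[0,0,0],[0,0,0],[0,0,0]],"angular":[[0,0,0],[0,0,0],[0,0,0],[0,0,0],[0,0,0],[0,0,0],[0,0,0],[0,0,0]]}' 255 30
python3 - <<'E'
from h import *
for n in("side",): cv2.imwrite(f"pics/{n}3.png",cams.snapshot(n)[:,:,::-1])
b=cv2.imread("pics/side3.png")[120:240,270:430]
cv2.imwrite("pics/z3.png",cv2.resize(b,None,fx=4,fy=4,interpolation=cv2.INTER_CUBIC))
E
```

```text
time_s: 4.4
tcp_pos: [473.5, -265.1, 24.5]
orientation: [0.5, 0.5, -0.499, 0.501]
wrist_force: [-0.5, -0.1, -0.1]
finger_gap: 0.646
time_s: 5.2
tcp_pos: [473.7, -265.3, 25.0]
orientation: [0.5, 0.5, -0.499, 0.501]
wrist_force: [-0.4, 0.7, 6.0]
finger_gap: 0.269
```

View pics/z3.png

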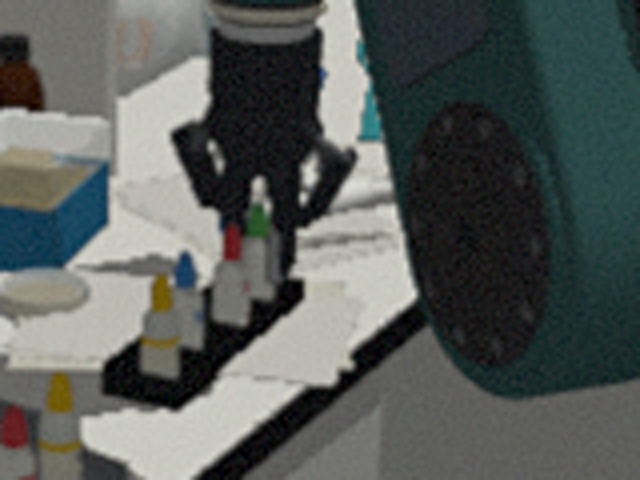

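```bash
python3 -m jog '{"travel":[[-0.5,0,0],[-1.5,0,0],[-3,0,0],[-4,0,0],[-2,0,0],[0,0,0]],"angular":[[0,0,0],[0,0,0],[0,0,0],[0,0,0],[0,0,0],[0,0,0]]}'
python3 - <<'E'
from h import *
for n in("side",): cv2.imwrite(f"pics/{n}4.png",cams.snapshot(n)[:,:,::-1])
b=cv2.imread("pics/side4.png")[80:240,270:430]
cv2.imwrite("pics/z4.png",cv2.resize(b,None,fx=3,fy=3,interpolation=cv2.INTER_CUBIC))
E
```

```text
time_s: 5.85
tcp_pos: [475.2, -266.4, 137.6]
orientation: [0.5, 0.498, -0.499, 0.503]
wrist_force: [0.2, -1.2, -0.4]
finger_gap: 0.27
```

View pics/z4.png

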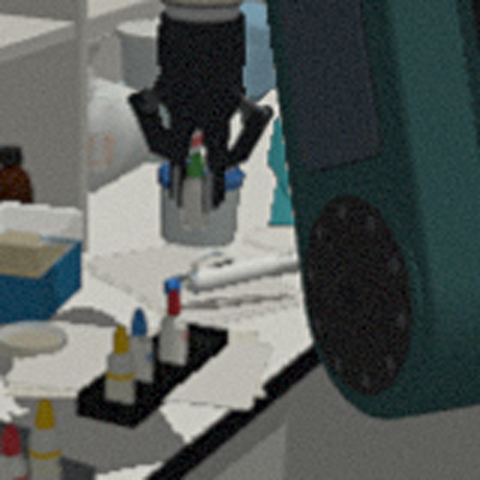

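```bash
python3 -m jog '{"travel":[[0,0,-2.5],[0,0,-4.5],[0,0,-4.7],[0,0,-4.7],[0,0,-4.7],[0,0,-4.7],[0,0,-4.7],[0,0,-4.7]],"angular":[[0,0,0],[0,0,0],[0,0,0],[0,0,0],[0,0,0],[0,0,0],[0,0,0],[0,0,0]]}'
python3 -m jog '{"travel":[[0,0.7,-4.5],[0,1,-3.5],[0,1,-2],[0,0,0],[0,0,0]],"angular":[[0,0,0],[0,0,0],[0,0,0],[0,0,0],[0,0,0]]}'
python3 - <<'E'
from h import *
for n in("side","top"): cv2.imwrite(f"pics/{n}5.png",cams.snapshot(n)[:,:,::-1])
b=cv2.imread("pics/side5.png")[110:310,150:350];a=cv2.imread("pics/top5.png")[110:310,150:350]
cv2.imwrite("pics/z5.png",cv2.resize(np.hstack([a,b]),None,fx=2,fy=2,interpolation=cv2.INTER_CUBIC))
E
```

```text
time_s: 6.7
tcp_pos: [471.0, 88.8, 133.0]
orientation: [0.499, 0.501, -0.5, 0.5]
wrist_force: [0.9, -0.4, -1.2]
finger_gap: 0.275
time_s: 7.2
tcp_pos: [498.0, 186.8, 132.9]
orientation: [0.498, 0.501, -0.5, 0.5]
wrist_force: [0.4, 0.1, -0.3]
finger_gap: 0.269
```

View pics/z5.png

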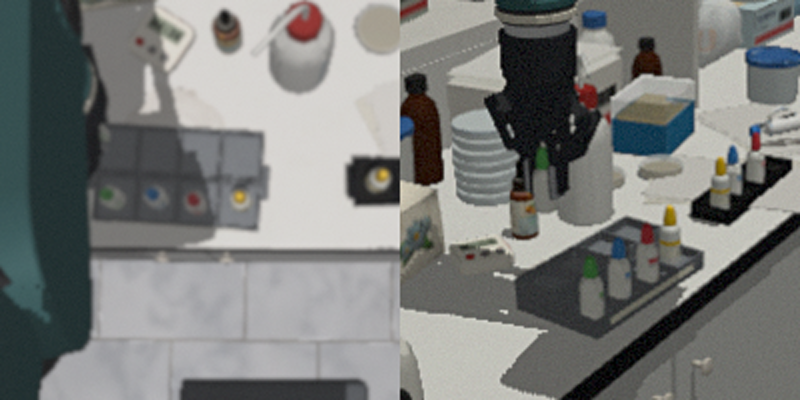

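```bash
python3 -m jog '{"travel":[[2,0.1,0],[3,0.1,0],[2,0,0],[1,0,0],[0.5,0,0],[0,0,0]],"angular":[[0,0,0],[0,0,0],[0,0,0],[0,0,0],[0,0,0],[0,0,0]]}'
python3 - <<'E'
from h import *
for n in("side","top"): cv2.imwrite(f"pics/{n}6.png",cams.snapshot(n)[:,:,::-1])
b=cv2.imread("pics/side6.png")[170:300,190:320]
cv2.imwrite("pics/z6.png",cv2.resize(b,None,fx=4.5,fy=4.5,interpolation=cv2.INTER_CUBIC))
E
```

```text
time_s: 7.9
tcp_pos: [501.1, 186.5, 49.2]
orientation: [0.5, 0.5, -0.5, 0.5]
wrist_force: [0.5, -0.3, -0.4]
finger_gap: 0.272
```

View pics/z6.png

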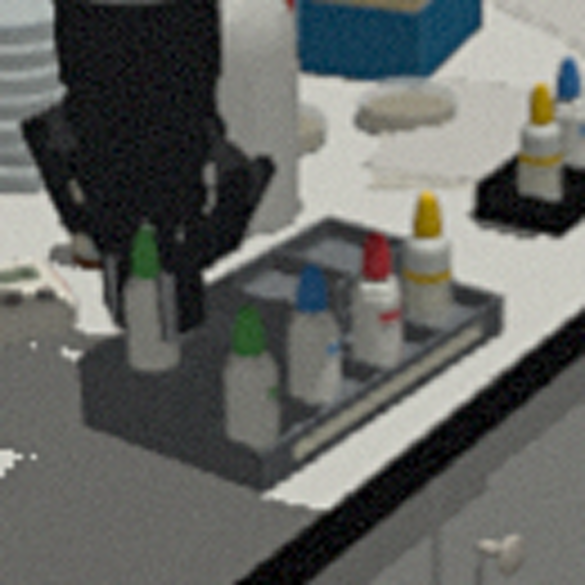

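```bash
python3 -m jog '{"travel":[[0.3,0,0],[0.2,0,0],[0.2,0,0],[0,0,0],[0,0,0]],"angular":[[0,0,0],[0,0,0],[0,0,0],[0,0,0],[0,0,0]]}'
python3 -m jog '{"travel":[[0,0,0],[0,0,0],[0,0,0],[0,0,0],[0,0,0]],"angular":[[0,0,0],[0,0,0],[0,0,0],[0,0,0],[0,0,0]]}' 140
python3 - <<'E'
from h import *
for n in("side",): cv2.imwrite(f"pics/{n}7.png",cams.snapshot(n)[:,:,::-1])
b=cv2.imread("pics/side7.png")[170:300,190:320]
cv2.imwrite("pics/z7.png",cv2.resize(b,None,fx=4.5,fy=4.5,interpolation=cv2.INTER_CUBIC))
E
```

```text
time_s: 8.5
tcp_pos: [501.3, 187.1, 42.3]
orientation: [0.499, 0.501, -0.499, 0.5]
wrist_force: [0.3, 0.0, 0.1]
finger_gap: 0.272
time_s: 9.0
tcp_pos: [501.4, 187.1, 42.4]
orientation: [0.5, 0.501, -0.499, 0.5]
wrist_force: [-0.1, 0.4, 0.1]
finger_gap: 0.451
```

View pics/z7.png

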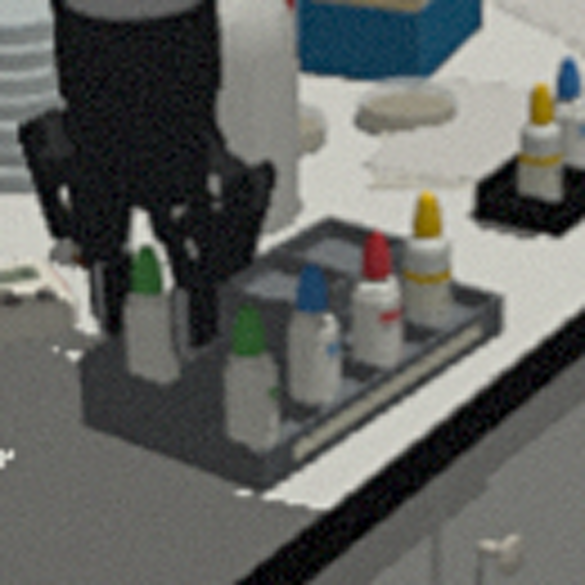

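```bash
python3 -m jog '{"travel":[[-0.5,0,0],[-1.5,0,0],[-3,0,0],[-3,0,0],[-1.8,0,1],[0,0,3],[0,0,4.5],[0,0,4.7]],"angular":[[0,0,0],[0,0,0],[0,0,0],[0,0,0],[0,0,0],[0,0,0],[0,0,0],[0,0,0]]}'
python3 -m jog '{"travel":[[0,-1,4.7],[0,-1,4.7],[0,-0.8,4.7],[0,0,4],[0,0,2.3],[0,0,1],[0,0,0],[0,0,0]],"angular":[[0,0,0],[0,0,0],[0,0,0],[0,0,0],[0,0,0],[0,0,0],[0,0,0],[0,0,0]]}' 90
python3 - <<'E'
from h import *
for n in("side","top"): cv2.imwrite(f"pics/{n}8.png",cams.snapshot(n)[:,:,::-1])
b=cv2.imread("pics/side8.png")[110:290,190:390];a=cv2.imread("pics/top8.png")[110:290,190:390]
cv2.imwrite("pics/z8.png",cv2.resize(np.hstack([a,b]),None,fx=2,fy=2,interpolation=cv2.INTER_CUBIC))
E
```

```text
time_s: 9.85
tcp_pos: [501.7, 54.3, 141.1]
orientation: [0.499, 0.501, -0.499, 0.501]
wrist_force: [1.6, -1.3, -0.2]
finger_gap: 0.455
time_s: 10.65
tcp_pos: [473.7, -157.9, 140.2]
orientation: [0.5, 0.501, -0.499, 0.5]
wrist_force: [0.3, 0.4, 0.5]
finger_gap: 0.649
```

View pics/z8.png

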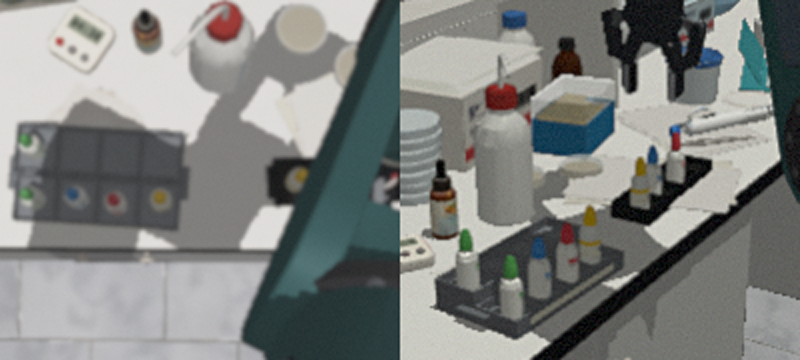

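```bash
python3 -m jog '{"travel":[[2,0,0.1],[3,-0.1,0],[3,0,0],[2,0,0],[1,0,0],[0.5,0,0],[0,0,0]],"angular":[[0,0,0],[0,0,0],[0,0,0],[0,0,0],[0,0,0],[0,0,0],[0,0,0]]}'
python3 -m jog '{"travel":[[0,0,0],[0,0,0],[0,0,0],[0,0,0],[0,0,0],[0,0,0],[0,0,0],[0,0,0]],"angular":[[0,0,0],[0,0,0],[0,0,0],[0,0,0],[0,0,0],[0,0,0],[0,0,0],[0,0,0]]}' 255 30
python3 -m jog '{"travel":[[-0.5,0,0],[-1.5,0,0],[-3,0,0],[-4,0,0],[-2,0,0],[0,0,0]],"angular":[[0,0,0],[0,0,0],[0,0,0],[0,0,0],[0,0,0],[0,0,0]]}'
python3 - <<'E'
from h import *
for n in("side",): cv2.imwrite(f"pics/{n}9.png",cams.snapshot(n)[:,:,::-1])
b=cv2.imread("pics/side9.png")[80:240,270:430]
cv2.imwrite("pics/z9.png",cv2.resize(b,None,fx=3,fy=3,interpolation=cv2.INTER_CUBIC))
E
```

```text
time_s: 11.45
tcp_pos: [473.1, -159.4, 25.3]
orientation: [0.499, 0.501, -0.499, 0.501]
wrist_force: [-0.3, 1.1, 0.1]
finger_gap: 0.651
time_s: 12.25
tcp_pos: [473.7, -160.3, 26.2]
orientation: [0.5, 0.5, -0.499, 0.501]
wrist_force: [-0.6, 1.4, 6.4]
finger_gap: 0.276
time_s: 12.85
tcp_pos: [475.2, -161.1, 138.6]
orientation: [0.5, 0.498, -0.499, 0.503]
wrist_force: [0.3, -0.1, -0.2]
finger_gap: 0.271
```

View pics/z9.png

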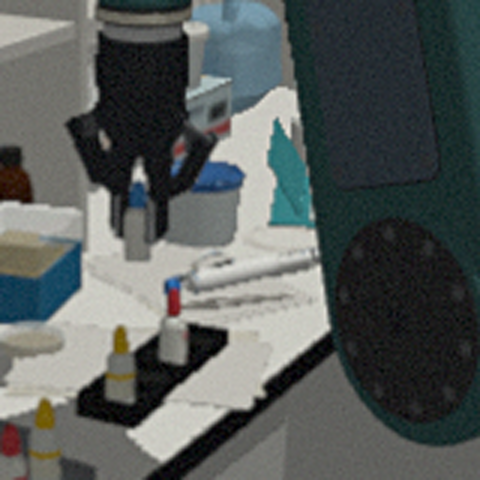

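```bash
python3 -m jog '{"travel":[[0,0,-2.5],[0,0,-4.5],[0,0,-4.7],[0,0,-4.7],[0,0.5,-4.7],[0,1,-4.7],[0,1,-2.9],[0,0,-1]],"angular":[[0,0,0],[0,0,0],[0,0,0],[0,0,0],[0,0,0],[0,0,0],[0,0,0],[0,0,0]]}'
python3 -m jog '{"travel":[[1,0,0],[3,0,0],[2,0,0],[1.5,0,0],[0.8,0,0],[0,0,0],[0,0,0]],"angular":[[0,0,0],[0,0,0],[0,0,0],[0,0,0],[0,0,0],[0,0,0],[0,0,0]]}'
python3 - <<'E'
from h import *
for n in("side","top"): cv2.imwrite(f"pics/{n}10.png",cams.snapshot(n)[:,:,::-1])
b=cv2.imread("pics/side10.png")[170:300,190:320]
cv2.imwrite("pics/z10.png",cv2.resize(b,None,fx=4.5,fy=4.5,interpolation=cv2.INTER_CUBIC))
E
```

```text
time_s: 13.7
tcp_pos: [497.7, 139.8, 134.2]
orientation: [0.499, 0.502, -0.499, 0.501]
wrist_force: [-0.1, 0.3, -0.9]
finger_gap: 0.27
time_s: 14.4
tcp_pos: [497.3, 136.3, 52.3]
orientation: [0.5, 0.5, -0.5, 0.5]
wrist_force: [-1.0, -0.1, -0.6]
finger_gap: 0.267
```

View pics/z10.png

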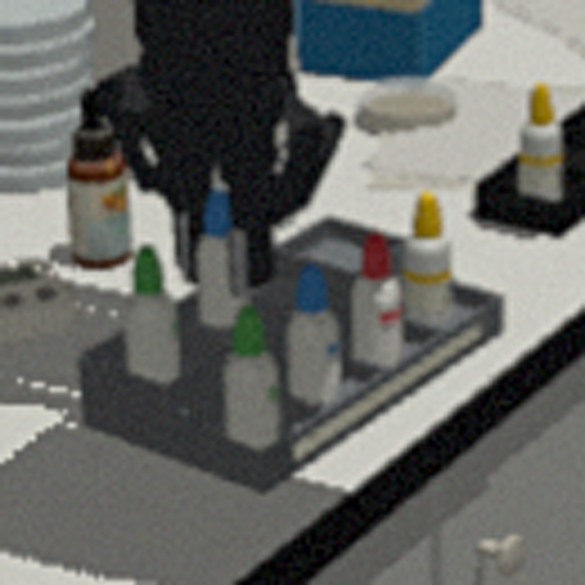

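```bash
python3 -m jog '{"travel":[[0.4,0.1,0],[0.3,0,0],[0.2,0,0],[0.1,0,0],[0,0,0]],"angular":[[0,0,0],[0,0,0],[0,0,0],[0,0,0],[0,0,0]]}'
python3 -m jog '{"travel":[[0,0,0],[0,0,0],[0,0,0],[0,0,0],[0,0,0]],"angular":[[0,0,0],[0,0,0],[0,0,0],[0,0,0],[0,0,0]]}' 140
python3 -m jog '{"travel":[[-0.5,0,0],[-1.5,0,0],[-3,0,0],[-3,0,0],[-1.8,0,0],[0,0,0]],"angular":[[0,0,0],[0,0,0],[0,0,0],[0,0,0],[0,0,0],[0,0,0]]}'
python3 - <<'E'
from h import *
for n in("side",): cv2.imwrite(f"pics/{n}11.png",cams.snapshot(n)[:,:,::-1])
b=cv2.imread("pics/side11.png")[170:300,190:320]
cv2.imwrite("pics/z11.png",cv2.resize(b,None,fx=4.5,fy=4.5,interpolation=cv2.INTER_CUBIC))
E
```

```text
time_s: 15.0
tcp_pos: [498.3, 137.2, 42.3]
orientation: [0.499, 0.501, -0.499, 0.5]
wrist_force: [-1.5, -0.2, 1.1]
finger_gap: 0.275
time_s: 15.5
tcp_pos: [498.4, 137.1, 42.3]
orientation: [0.5, 0.501, -0.499, 0.5]
wrist_force: [-0.3, -0.2, 0.7]
finger_gap: 0.451
time_s: 16.1
tcp_pos: [500.6, 137.4, 143.2]
orientation: [0.501, 0.499, -0.498, 0.502]
wrist_force: [0.7, -0.1, -0.1]
finger_gap: 0.451
```

View pics/z11.png

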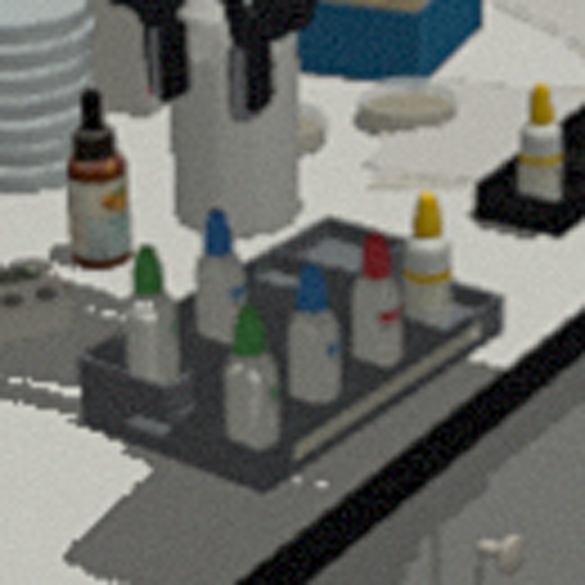

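```bash
python3 -m jog '{"travel":[[0,0,2.5],[0,-0.5,4.5],[0,-1,4.7],[0,-1,4.7],[0,-0.3,4.7],[0,0,4.7],[0,0,4.7],[0,0,3.5]],"angular":[[0,0,0],[0,0,0],[0,0,0],[0,0,0],[0,0,0],[0,0,0],[0,0,0],[0,0,0]]}' 90
python3 -m jog '{"travel":[[0,0,1.5],[2,0,0],[3,0,0],[0,0,0],[0,0,0]],"angular":[[0,0,0],[0,0,0],[0,0,0],[0,0,0],[0,0,0]]}'
python3 - <<'E'
from h import *
for n in("side",): cv2.imwrite(f"pics/{n}12.png",cams.snapshot(n)[:,:,::-1])
b=cv2.imread("pics/side12.png")[80:240,270:430]
cv2.imwrite("pics/z12.png",cv2.resize(b,None,fx=3,fy=3,interpolation=cv2.INTER_CUBIC))
E
```

```text
time_s: 16.95
tcp_pos: [470.2, -205.4, 139.0]
orientation: [0.5, 0.501, -0.5, 0.5]
wrist_force: [0.7, -0.2, 0.5]
finger_gap: 0.645
time_s: 17.45
tcp_pos: [470.1, -216.6, 89.5]
orientation: [0.499, 0.502, -0.5, 0.499]
wrist_force: [-0.1, -0.8, 0.1]
finger_gap: 0.647
```

View pics/z12.png

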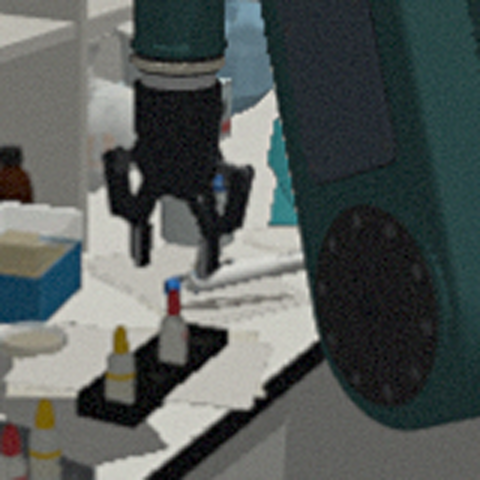

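```bash
python3 -m jog '{"travel":[[2,0,0.1],[2,0,0],[1.4,0,0],[0.7,0,0],[0.3,0,0],[0,0,0]],"angular":[[0,0,0],[0,0,0],[0,0,0],[0,0,0],[0,0,0],[0,0,0]]}'
python3 -m jog '{"travel":[[0,0,0],[0,0,0],[0,0,0],[0,0,0],[0,0,0],[0,0,0],[0,0,0],[0,0,0]],"angular":[[0,0,0],[0,0,0],[0,0,0],[0,0,0],[0,0,0],[0,0,0],[0,0,0],[0,0,0]]}' 255 30
python3 -m jog '{"travel":[[-0.5,0,0],[-1.5,0,0],[-3,0,0],[-4,0,0],[-2,0,0],[0,0,0]],"angular":[[0,0,0],[0,0,0],[0,0,0],[0,0,0],[0,0,0],[0,0,0]]}'
python3 - <<'E'
from h import *
for n in("side",): cv2.imwrite(f"pics/{n}13.png",cams.snapshot(n)[:,:,::-1])
b=cv2.imread("pics/side13.png")[80:240,270:430]
cv2.imwrite("pics/z13.png",cv2.resize(b,None,fx=3,fy=3,interpolation=cv2.INTER_CUBIC))
E
```

```text
time_s: 18.1
tcp_pos: [471.6, -219.1, 26.8]
orientation: [0.5, 0.5, -0.499, 0.501]
wrist_force: [0.1, -0.4, -0.2]
finger_gap: 0.644
time_s: 18.9
tcp_pos: [471.6, -219.3, 27.0]
orientation: [0.5, 0.5, -0.499, 0.501]
wrist_force: [-0.9, 1.8, 5.6]
finger_gap: 0.269
time_s: 19.5
tcp_pos: [473.2, -220.3, 139.6]
orientation: [0.5, 0.498, -0.499, 0.503]
wrist_force: [0.6, -1.1, -0.8]
finger_gap: 0.268
```

View pics/z13.png

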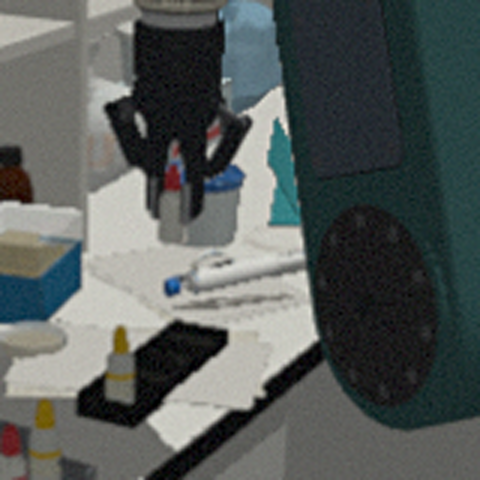

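```bash
python3 -m jog '{"travel":[[0,0,-2.5],[0,0,-4.5],[0,0,-4.7],[0,0,-4.7],[0,0.5,-4.7],[0,1,-4.7],[0,1,-3.6],[0,0,-1.5]],"angular":[[0,0,0],[0,0,0],[0,0,0],[0,0,0],[0,0,0],[0,0,0],[0,0,0],[0,0,0]]}'
python3 -m jog '{"travel":[[1,0,0],[3,0,0],[2,0,0],[1.5,0,0],[0.9,0,0],[0,0,0],[0,0,0]],"angular":[[0,0,0],[0,0,0],[0,0,0],[0,0,0],[0,0,0],[0,0,0],[0,0,0]]}'
python3 - <<'E'
from h import *
for n in("side",): cv2.imwrite(f"pics/{n}14.png",cams.snapshot(n)[:,:,::-1])
b=cv2.imread("pics/side14.png")[170:300,190:320]
cv2.imwrite("pics/z14.png",cv2.resize(b,None,fx=4.5,fy=4.5,interpolation=cv2.INTER_CUBIC))
E
```

```text
time_s: 20.35
tcp_pos: [495.5, 93.2, 135.1]
orientation: [0.499, 0.502, -0.499, 0.501]
wrist_force: [-0.1, -0.1, 0.3]
finger_gap: 0.272
time_s: 21.05
tcp_pos: [495.3, 89.6, 52.1]
orientation: [0.499, 0.501, -0.5, 0.5]
wrist_force: [0.4, 0.2, 0.0]
finger_gap: 0.267
```

View pics/z14.png

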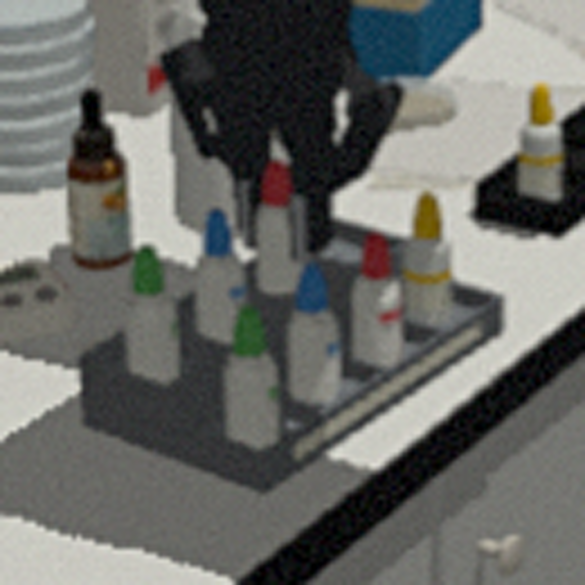

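```bash
python3 -m jog '{"travel":[[0.4,0,0],[0.2,0,0],[0.2,0,0],[0,0,0],[0,0,0]],"angular":[[0,0,0],[0,0,0],[0,0,0],[0,0,0],[0,0,0]]}'
python3 -m jog '{"travel":[[0,0,0],[0,0,0],[0,0,0],[0,0,0],[0,0,0]],"angular":[[0,0,0],[0,0,0],[0,0,0],[0,0,0],[0,0,0]]}' 140
python3 -m jog '{"travel":[[-0.5,0,0],[-1.5,0,0],[-3,0,0],[-3,0,0],[-1.8,0,0],[0,0,0]],"angular":[[0,0,0],[0,0,0],[0,0,0],[0,0,0],[0,0,0],[0,0,0]]}'
python3 -m jog '{"travel":[[0,0,2.5],[0,-0.8,4],[0,-1,4.7],[0,-1,4.5],[0,0,3],[0,0,2],[0,0,0],[0,0,0]],"angular":[[0,0,0],[0,0,0],[0,0,0],[0,0,0],[0,0,0],[0,0,0],[0,0,0],[0,0,0]]}' 90
python3 - <<'E'
from h import *
for n in("side","top"): cv2.imwrite(f"pics/{n}15.png",cams.snapshot(n)[:,:,::-1])
b=cv2.imread("pics/side15.png")[110:290,190:390];a=cv2.imread("pics/top15.png")[110:290,190:390]
cv2.imwrite("pics/z15.png",cv2.resize(np.hstack([a,b]),None,fx=2,fy=2,interpolation=cv2.INTER_CUBIC))
E
```

```text
time_s: 21.6
tcp_pos: [495.5, 90.1, 44.4]
orientation: [0.5, 0.501, -0.499, 0.5]
wrist_force: [-0.1, 1.1, -0.7]
finger_gap: 0.268
time_s: 22.1
tcp_pos: [495.5, 90.1, 44.4]
orientation: [0.5, 0.501, -0.499, 0.5]
wrist_force: [0.8, -0.3, 1.0]
finger_gap: 0.456
time_s: 22.7
tcp_pos: [497.7, 90.2, 145.2]
orientation: [0.501, 0.499, -0.498, 0.502]
wrist_force: [0.1, -0.7, -0.5]
finger_gap: 0.451
time_s: 23.5
tcp_pos: [467.3, -116.7, 141.6]
orientation: [0.5, 0.501, -0.5, 0.5]
wrist_force: [-0.5, 0.5, 0.4]
finger_gap: 0.648
```

View pics/z15.png

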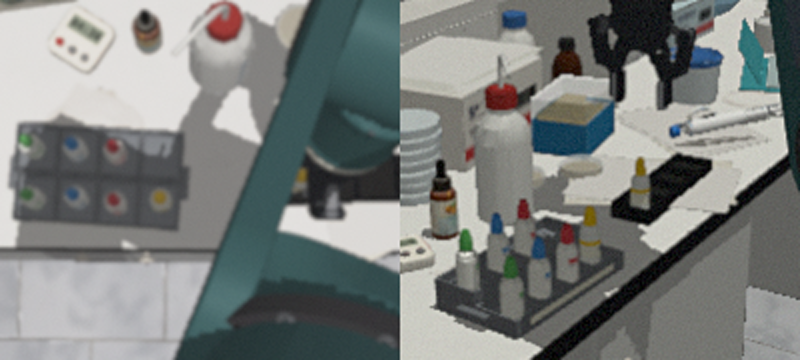

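Green, blue and red stand well in the rear row; the gripper is above yellow. Descending, gripping and lifting.

```bash
python3 -m jog '{"travel":[[2,0,0.1],[3,0,0],[3,0,0],[2,0,0],[1,0,0],[0.6,0,0],[0,0,0]],"angular":[[0,0,0],[0,0,0],[0,0,0],[0,0,0],[0,0,0],[0,0,0],[0,0,0]]}'
python3 -m jog '{"travel":[[0,0,0],[0,0,0],[0,0,0],[0,0,0],[0,0,0],[0,0,0],[0,0,0],[0,0,0]],"angular":[[0,0,0],[0,0,0],[0,0,0],[0,0,0],[0,0,0],[0,0,0],[0,0,0],[0,0,0]]}' 255 30
python3 -m jog '{"travel":[[-0.5,0,0],[-1.5,0,0],[-3,0,0],[-4,0,0],[-2,0,0],[0,0,0]],"angular":[[0,0,0],[0,0,0],[0,0,0],[0,0,0],[0,0,0],[0,0,0]]}'
python3 - <<'E'
from h import *
for n in("side",): cv2.imwrite(f"pics/{n}16.png",cams.snapshot(n)[:,:,::-1])
b=cv2.imread("pics/side16.png")[80:240,240:400]
cv2.imwrite("pics/z16.png",cv2.resize(b,None,fx=3,fy=3,interpolation=cv2.INTER_CUBIC))
E
```

```text
time_s: 24.3
tcp_pos: [467.9, -117.4, 26.1]
orientation: [0.499, 0.501, -0.499, 0.5]
wrist_force: [-0.9, -0.1, -0.1]
finger_gap: 0.649
time_s: 25.1
tcp_pos: [468.6, -118.3, 27.2]
orientation: [0.5, 0.5, -0.499, 0.501]
wrist_force: [-0.3, 1.3, 6.7]
finger_gap: 0.272
time_s: 25.7
tcp_pos: [470.2, -119.0, 139.6]
orientation: [0.5, 0.498, -0.499, 0.503]
wrist_force: [-0.2, 0.1, -0.8]
finger_gap: 0.268
```

View pics/z16.png

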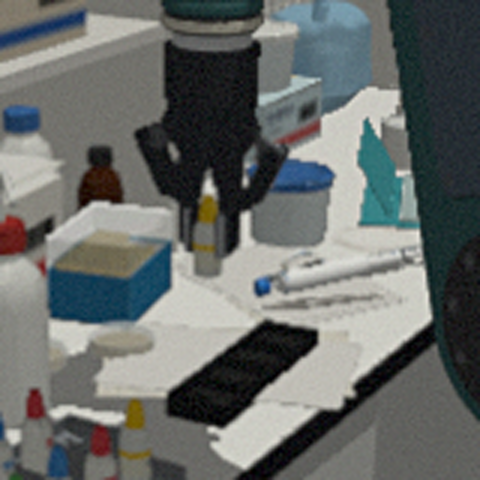

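```bash
python3 -m jog '{"travel":[[0,0,-2],[0,0.6,-4],[0,1,-4.5],[0,1,-3.5],[0,0,-2],[0,0,0],[0,0,0]],"angular":[[0,0,0],[0,0,0],[0,0,0],[0,0,0],[0,0,0],[0,0,0],[0,0,0]]}'
python3 -m jog '{"travel":[[1,0,0],[3,0,0],[2,0,0],[1.5,0,0],[0.9,0,0],[0,0,0],[0,0,0]],"angular":[[0,0,0],[0,0,0],[0,0,0],[0,0,0],[0,0,0],[0,0,0],[0,0,0]]}'
python3 - <<'E'
from h import *
for n in("side",): cv2.imwrite(f"pics/{n}17.png",cams.snapshot(n)[:,:,::-1])
b=cv2.imread("pics/side17.png")[170:300,190:320]
cv2.imwrite("pics/z17.png",cv2.resize(b,None,fx=4.5,fy=4.5,interpolation=cv2.INTER_CUBIC))
E
```

```text
time_s: 26.45
tcp_pos: [492.6, 42.1, 135.2]
orientation: [0.498, 0.501, -0.5, 0.5]
wrist_force: [-0.1, 0.4, 0.7]
finger_gap: 0.271
time_s: 27.15
tcp_pos: [493.7, 41.6, 52.3]
orientation: [0.5, 0.5, -0.5, 0.5]
wrist_force: [-0.2, -0.3, -0.3]
finger_gap: 0.267
```

View pics/z17.png

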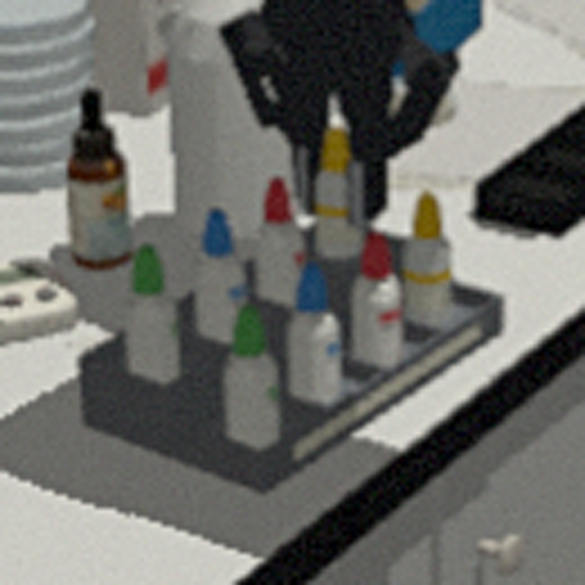

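Over the last compartment. Lower, release, lift, and swing away for an unobstructed check.

```bash
python3 -m jog '{"travel":[[0.4,0,0],[0.3,0,0],[0.2,0,0],[0,0,0],[0,0,0]],"angular":[[0,0,0],[0,0,0],[0,0,0],[0,0,0],[0,0,0]]}'
python3 -m jog '{"travel":[[0,0,0],[0,0,0],[0,0,0],[0,0,0],[0,0,0]],"angular":[[0,0,0],[0,0,0],[0,0,0],[0,0,0],[0,0,0]]}' 140
python3 -m jog '{"travel":[[-0.5,0,0],[-1.5,0,0],[-3,0,0],[-3,0,0],[-2,0,0],[0,0,0]],"angular":[[0,0,0],[0,0,0],[0,0,0],[0,0,0],[0,0,0],[0,0,0]]}'
python3 -m jog '{"travel":[[0,0,2],[0,-0.8,4],[0,-1,4.7],[0,-1,4.5],[0,0,4],[0,0,3],[0,0,0],[0,0,0]],"angular":[[0,0,0],[0,0,0],[0,0,0],[0,0,0],[0,0,0],[0,0,0],[0,0,0],[0,0,0]]}'
python3 - <<'E'
from h import *
for n in("side","top"): cv2.imwrite(f"pics/{n}18.png",cams.snapshot(n)[:,:,::-1])
b=cv2.imread("pics/side18.png")[170:290,190:310];a=cv2.imread("pics/top18.png")[140:260,185:305]
cv2.imwrite("pics/z18.png",cv2.resize(np.hstack([a,b]),None,fx=3.3,fy=3.3,interpolation=cv2.INTER_CUBIC))
E
python3 caps.py pics/top18.png pics/side18.png
```

```text
time_s: 27.7
tcp_pos: [493.6, 42.1, 43.3]
orientation: [0.499, 0.501, -0.499, 0.5]
wrist_force: [0.4, 0.1, -0.4]
finger_gap: 0.268
time_s: 28.2
tcp_pos: [493.6, 42.1, 43.3]
orientation: [0.5, 0.501, -0.499, 0.5]
wrist_force: [-0.4, 0.2, -0.3]
finger_gap: 0.456
time_s: 28.8
tcp_pos: [495.9, 42.0, 146.4]
orientation: [0.501, 0.499, -0.498, 0.502]
wrist_force: [1.2, 0.4, -0.2]
finger_gap: 0.451
time_s: 29.6
tcp_pos: [465.3, -180.0, 142.6]
orientation: [0.5, 0.501, -0.5, 0.499]
wrist_force: [-0.2, 0.4, 0.2]
finger_gap: 0.448
work [ 4.69978644e+02  1.15067404e+02 -5.34973209e-02] [-0.7 -0.5  0.6 -0.1 -0.9  0.3  1.   0.3]
stock [ 4.70567143e+02 -1.88217554e+02  4.27129580e-02] [ 0.1 -0.4  0.  -0.8  0.6  0.4 -0.7  0.8]
red [182.6 245.8  21. ] z67 [499.  95.] tri [(array([495.,  93.,  79.]), np.int32(43)), (array([481.,  85., 186.]), np.int32(7))] work [ 30. -19.] stock [ 40. 282.]
red [209.4 246.2  17. ] z67 [438.  93.] tri [(array([437.,  92.,  63.]), np.int32(56)), (array([436.,  92.,  34.]), np.int32(5))] work [-30. -24.] stock [-20. 282.]
yellow [183.9 268.4  17. ] z67 [496.  44.] tri [(array([493.,  43.,  79.]), np.int32(48)), (array([496.,  43.,  46.]), np.int32(16))] work [ 30. -69.] stock [ 35. 231.]
yellow [208.4 269.5  17. ] z67 [441.  41.] tri [(array([440.,  41.,  62.]), np.int32(47)), (array([443.,  41.,  30.]), np.int32(18))] work [-25. -75.] stock [-20. 231.]
green [179.7 202.1   7. ] z67 [505. 193.] tri [(array([501., 189.,  79.]), np.int32(45))] work [30. 79.] stock [ 50. 379.]
blue [181.2 225.   20. ] z67 [501. 141.] tri [(array([498., 139.,  79.]), np.int32(44))] work [30. 28.] stock [ 45. 328.]
blue [206.4 225.8  16. ] z67 [445. 138.] tri [(array([444., 138.,  64.]), np.int32(62))] work [-26.  22.] stock [-12. 327.]
```

View pics/z18.png

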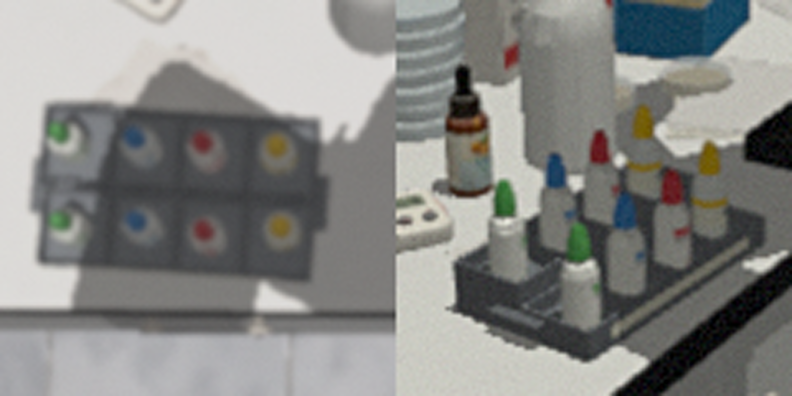

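```bash
python3 -c "
from plant import manip
print(manip.sign_off())"
```

```text
the job is handed in; nothing more can be done
None
```

All four fresh bottles now stand upright in the rear step, each straight behind the bottle in use with the same cap colour: green, blue, red, yellow from the robot's left. I handed the job in at about 29.7 s of the 99 s limit. I carried them one at a time, each gripped by its white body and set down under control.

- **Placement:** in the last pictures the fresh caps lie within about 4 mm of the rear compartment centres. They sit about 16 mm higher than the front caps, as the step height requires.
- **Bottles in use:** the red, blue and yellow caps measured within about 1 mm of where they started. The colour search did not pick up the green one in the top view, in the first picture or the last. By eye it stands upright in its place.
- **Robot:** the gripper was open and clear of everything, above the empty stock rack.

The two cameras disagreed by about 2–4 mm in height, roughly the calibration error and well inside the tolerances. The trained networks confused some colours, so I relied on my own colour search instead. No check failed.

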